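# Press a re-faced sanding block in the cam-lift bonding press and hold the pressure

### The job

The sanding block lying to the left of the little bench press has just been given a new face with contact cement. Lay it flat in the nest on the press bed, pink face up and down between the corner stops, swing the bridge fully shut over it, then raise the cam lever until it stands straight up, where the cam lifts highest and squeezes the block against the bridge's pad. The lever springs back if released, so finish with the gripper still holding it there, and do not push or shift the other things on the table.

Things in the scene. Friction and masses are not known exactly. Their poses are not given: they have to be found in the camera images.
- block: sanding block, 46 x 86 x 25 mm (x, y, z), pink abrasive face on top, dark grey foam sides, 35 g; origin at the centre of its underside, y along its length. It lies flat on the table, pink face up, to the left of the press. The two ends are alike. Grip it across the 46 mm width.
- lift_press: grey bench press, fixed to the table, base plate 120 x 184 mm (x, y); origin at the centre of its foot on the table, x toward its back, y toward its left (lever) side, z up. It stands turned by up to 0.25 rad. Bearing blocks 50 mm high at y = -70 and +70 mm carry 12 mm guide columns; the left column ends in a stud head at 116 mm, the right one is the pivot of the bridge.
- nest_floor (a point): centre of the nest's floor, 59 mm above the table while the lever is at rest; axes as the press. Four flared corner stops, 15 mm high (the flare is the upper 6 mm), bound the nest: 50 mm clear in x, 90 mm clear in y. The stops leave 65 mm open in the middle of each long (front and back) side for the fingers. The bed with the nest rises 7 mm when the cam is at its highest.
- swing_bridge (a joint): angle of the bridge, a steel bar 30 mm wide, 12 mm thick, underside 96 mm and top 108 mm above the table, that swings level about the right-hand column. 0: fully shut across the nest against its stop, its slotted left end under the stud head; grows as it swings open toward the front of the press (about 1.3 to 1.7 rad at the start, clear of the nest). Moves with light friction (under 1 N at the knob) and stays where it is left.
- bridge_hinge (a point): point on the bridge's vertical pivot axis, at the underside of the bar (96 mm above the table)
- bridge_knob (a point): middle of the bridge's upright black knob, 18 mm diameter, its body from 117 to 142 mm above the table; this point is 128.5 mm above the table and 100 mm from the pivot axis. The knob is fixed to the bar.
- cam_lever (a joint): angle of the cam lever about the press's y axis, which runs level 34 mm above the table. 0: at rest against its stop, the lever pointing to the front of the press and 10 degrees above level; it grows as the lever is raised; 1.40 (1.396): lever straight up, cam at its highest lift. It can go on to 2.0, where the lift falls again. Return springs push the lever away from upright (about 2 N at the grip on the way up with a block clamped), so it does not stay up by itself.
- cam_lever_hinge (a point): point on the lever's turning axis in the lever's plane, 112 mm to the left (y) of the press's origin and 34 mm above the table
- lever_grip_center (a point): centre of the lever's ball knob, on the lever's centre line, 115 mm from the turning axis
- lever_grip: the black plastic ball knob at the end of the lever, 25 mm diameter, on a 10 mm round steel arm. It spins freely on the arm. This body's origin is not in the ball but on the lever's turning axis, at cam_lever_hinge (use lever_grip_center for the ball). The ball can be pinched from above with the fingers closing along the press's y and then turns between them as the lever rises.
- press_pad: spring-loaded rubber pad under the bridge, 36 x 64 mm, origin at the centre of its underside: 86 mm above the table, 2 to 3 mm over a seated block until the cam lifts it. At the highest lift it presses on the block with about 20 N.
- glue: bystander: white glue tube, 38 x 126 x 25 mm, lying on the table
- scissors: bystander: scissors with orange handles, 87 x 199 x 9 mm, lying on the table
- blue_tape: bystander: thin blue tape roll, 72 mm across, 12 mm high
- cup: bystander: white mixing cup, 60 mm across, 42 mm high
- marker: bystander: green and white marker pen, 135 mm long, 17 mm thick
- old_eraser: bystander: blue and white eraser, 21 x 48 x 13 mm, loose, in front of the press
- fine_tweezers: bystander: steel tweezers, 129 mm long, 8 mm high, lying to the right of the press
There are look-alikes about, which are no part of the job. Leave any orange look-alike of the block alone.

How it is judged:
By the outcome, as a careful person would: the job done as asked, in the order asked, and still so for the second after the job is handed in, while the arm keeps its last pose, push and grip.
It also fails if it takes over 61 s, if anything falls off the work surface, if the arm or the gripper's body presses on something with over 40 N, if the wrist force passes 120 N, or if a joint passes its speed limit or range.

### The arm

A 7-joint arm with a two-finger parallel gripper is mounted at the origin on a cart in front of the work surface, level with it; the furniture and walls round the work are solid. World frame = base frame: x ahead of the robot, y to its left, z up, the work surface at z = 0. Lengths are in m, angles in rad, forces in N, time in s.
With the tool pointing down it reaches from about 0.425 to 0.875 m from the base axis. Payload 4.7 kg.
Tool frame: the origin (TCP) lies at the very end of the fingers, on their centre line; the grasp point (between the pads) lies 19 mm behind it; x points along the fingers, y is the direction in which the jaws open and shut, and the axes are right-handed (so a half turn about x gives the same grasp; the last joint's range is limited). The gripper opens to 87 mm and grips with 3 to 60 N. Pads are 19 mm wide; open, the fingers measure 117 mm over their backs; the gripper's body (75 mm by 190 mm) begins 51 mm behind the grasp point.
Start: joints at [-1.182, 0.321, -0.07, 1.45, 0.023, 1.371, -0.057], TCP at [0.238, 0.605, 0.223] pointing down, gripper open.
Joint ranges: [-2.86, 2.86], [-0.3, 2.09], [-1.38, 1.24], [0.06, 2.45], [-1.56, 4.7], [0.09, 2.05], [-2.69, 2.69]. Speed limits (rad/s): [2.57, 2.57, 3.14, 3.14, 3.14, 3.14, 3.14].

### API

Orientations are given as a rotation vector (axis times angle).
In Python, from bench import ctrl gives the robot as it stands.
- The arm moves only by the tool step_arm, never from a script. Its argument "increments" is one flat list of numbers, 6 for each row, row after row: the shift along the tool's x, y, z in cm, then the turn, a rotation vector about the tool's x, y, z in rad. In form: [tx, ty, tz, ax, ay, az, tx, ty, tz, ax, ay, az, ...]. A call has 1 to 12 rows; each row shifts and turns the commanded pose from where the row before left it, along the tool's axes as they then stand; what a row does not reach is not made up. A row lasts 1/8 s, in which the tool goes at most 62.5 mm and 10.7 degrees, less where a joint would pass 70% of its speed; a pose out of reach is approached as far as the arm can. A call with a gripper value outside its range is refused whole. "fingers" is the opening in per cent of the stroke, from 0 (shut) to 100 (fully open), set as the call begins (left out, the last holds). The fingers move at their own pace and stop on an object; "force" is the grip in N (left out, the last holds). Time passes only in rows, so rows that do not move let the fingers close. It gives the time, the measured TCP pose, the force and the opening at its end, in the units of the state.
- ctrl.get_state(): the state, without advancing time (a new reading comes with each control period).
- ctrl.get_image(name): name is "scene" or "top" or "wrist"; returns the picture (420x560x3 uint8, red, green, blue); there is no depth.
- ctrl.camera_params(name): a dict with "vertical_fov" (degrees; the focal length in pixels is half the picture's height over the tangent of half this angle, whatever the lens; pixels are square), "cx", "cy" (the principal point, pixels), "R" (3x3) and "t" (3): a world point X has camera coordinates R X + t. Camera axes: x right, y down, z forward; pixel columns grow to the right and rows downward; lengths in m; the calibration is good to about 2 mm. A picture is of the moment at which its call begins: read the wrist's pose just before it. camera_params takes no time and is no camera call; for the wrist camera it gives the pose at the moment of the call.
- ctrl.close_job(): hands the job in, once; it reports no verdict.
Trained networks look in the newest picture that a camera, given by its name, has taken for a name from the list of things; names that differ only in an ending like _2 or _b are one class to them, and where a whole thing is asked for, a point or a joint stands for the part that bears it (a point fixed in the world has none). Each returns a list of dicts, best first, with "score" (0 to 1); they miss things now and then, are a little off and sometimes report something else, mostly with a low value. They report only what shows in the picture. A call takes as long as a camera call. They do not tell look-alikes from the thing itself.
- ctrl.search_frame(camera, name): "xyz" ([x, y, z] in m, in the coordinates of the camera as it stood for that picture, good to about 4 mm: the middle of the surface that is visible of it).
- ctrl.silhouettes(camera, name): "pixels" (420x560 bool, what is visible of it).
- ctrl.spot_point(camera, name): "xyz" ([x, y, z] in m, in the coordinates of the camera as it stood for that picture, good to about 4 mm: a listed point, or the origin of a listed thing).
The state is a dict: "time": time; "joint_positions": joint angles; "qd": joint speeds; "joint_torque": joint torques, N m; "position": TCP position; "tool_rot": TCP orientation; "ft_force": force on the tool from outside, world axes, zero at the start; "torque": the same for the moment, N m; "grip_width": opening from 0.0 (shut) to 1.0 (fully open).
Only numpy, scipy, OpenCV 4.12 (cv2) and the standard library are available. Lean on these libraries where they do the work, as an engineer would, in place of code of your own. Each camera call takes 0.05 s, during which the arm holds its last target.

## Working session

There is one attempt and no reset: what is moved stays moved. The work goes in short steps, Python scripts to look and compute and a tool call to move; the robot and the scene stay as the last step left them, time stands still between calls to the robot, and variables do not carry over. Pictures are saved under pics/ and viewed, and the job is handed in when it is done.

Besides the shell and the picture viewer there is one more tool, called after ">>>" as name(argument=value, ...) on one line, values as JSON. step_arm: Moves the arm, as the interface text tells. Its arguments: {"type":"object","properties":{"increments":{"type":"array","items":{"type":"number"}},"fingers":{"type":"number"},"force":{"type":"number"}},"required":["increments"]}

```bash
mkdir -p pics; ls; cat > h.py <<'E'
import numpy as np, cv2
from bench import ctrl
from scipy.spatial.transform import Rotation as Ro
def cam(n):
    p=ctrl.camera_params(n); f=210/np.tan(np.radians(p['vertical_fov'])/2)
    return f,p['cx'],p['cy'],np.array(p['R']),np.array(p['t'])
def toW(n,x):
    f,cx,cy,R,t=cam(n); return R.T@(np.array(x)-t)
def pix(n,X):
    f,cx,cy,R,t=cam(n); c=R@np.array(X)+t; return np.array([f*c[0]/c[2]+cx,f*c[1]/c[2]+cy])
def ray(n,u,v,z):
    f,cx,cy,R,t=cam(n); d=R.T@np.array([(u-cx)/f,(v-cy)/f,1]); o=-R.T@t
    return o+d*(z-o[2])/d[2]
def save(n,name):
    im=ctrl.get_image(n); cv2.imwrite('pics/'+name,im[:,:,::-1]); return im
E
python3 - <<'E'
from h import *
np.set_printoptions(precision=4,suppress=True)
s=ctrl.get_state(); print(s)
for n in ['scene','top','wrist']:
    im=save(n,n+'0.png'); print(n,cam(n))
E
```

```text
pics
{'time': 0.0, 'joint_positions': array([-1.1819,  0.3218, -0.0701,  1.4517,  0.0226,  1.3708, -0.0569]), 'qd': array([-0.0001, -0.0009,  0.0017,  0.0008,  0.0003, -0.0005, -0.0009]), 'joint_torque': array([  0.0002, -49.1288,  -0.4039, -31.252 ,  -0.0639,   0.044 ,
         0.0002]), 'position': array([0.2378, 0.6043, 0.2214]), 'tool_rot': array([ 0.2925,  1.551 , -0.2956]), 'ft_force': array([-0.0408,  0.0731, -0.2284]), 'torque': array([-0.0249,  0.0158,  0.0125]), 'grip_width': 0.9989977596952012}
scene (np.float64(419.3497382812754), 284.16211364605647, 208.18238960030553, array([[ 0.6412, -0.7669, -0.0252],
       [-0.4019, -0.3078, -0.8624],
       [ 0.6537,  0.5631, -0.5056]]), array([-0.215 ,  0.3633,  0.4342]))
top (np.float64(481.6425576608728), 277.06563819531834, 212.14260370543062, array([[ 0.0132, -0.9999, -0.0013],
       [-0.9797, -0.0126, -0.2002],
       [ 0.2002,  0.004 , -0.9797]]), array([0.1908, 0.575 , 0.918 ]))
wrist (np.float64(310.7206243458788), 277.908387471368, 207.7138561743279, array([[ 0.3666,  0.9304, -0.0012],
       [ 0.8911, -0.3508,  0.288 ],
       [ 0.2675, -0.1067, -0.9576]]), array([-0.6494, -0.0354,  0.3925]))
```

View pics/scene0.png

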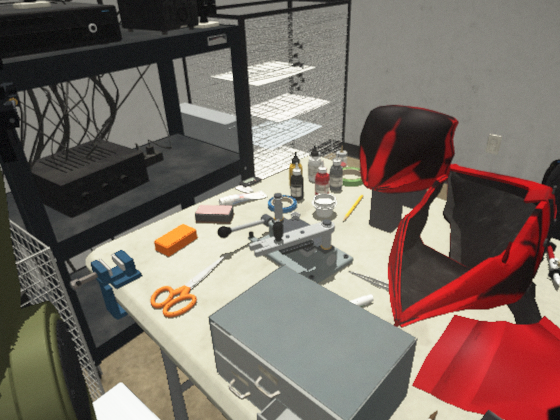

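View pics/top0.png

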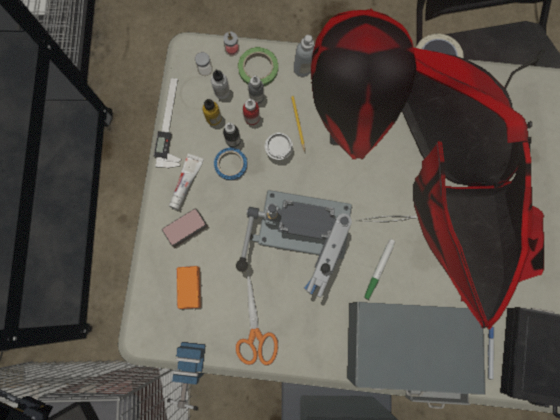

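View pics/wrist0.png

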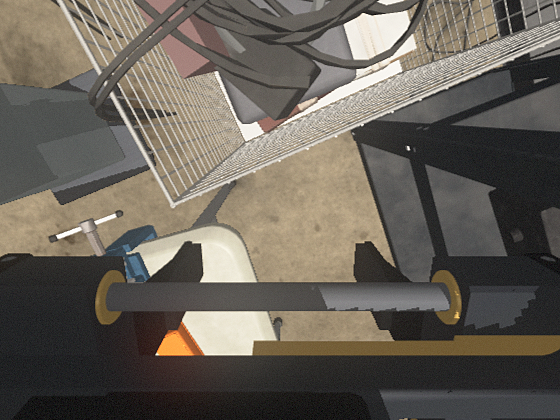

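```bash
python3 - <<'E'
from h import *
np.set_printoptions(precision=4,suppress=True)
for n in ['top','scene']:
    for k in ['block','lift_press','glue','scissors','blue_tape','cup','marker','old_eraser','fine_tweezers']:
        for d in ctrl.search_frame(n,k)[:4]:
            w=toW(n,d['xyz']); print(n,'SF',k,round(d['score'],2),w,pix(n,w).round())
    for k in ['block','lift_press','nest_floor','bridge_hinge','bridge_knob','cam_lever_hinge','lever_grip_center','press_pad']:
        for d in ctrl.spot_point(n,k)[:3]:
            w=toW(n,d['xyz']); print(n,'SP',k,round(d['score'],2),w,pix(n,w).round())
E
```

```text
top SF block 0.72 [0.4215 0.3711 0.0294] [191. 287.]
top SF block 0.68 [0.5406 0.3906 0.0231] [185. 229.]
top SF block 0.31 [0.4667 0.2662 0.0618] [242. 264.]
top SF lift_press 0.78 [0.5378 0.1377 0.0568] [307. 230.]
top SF glue 0.72 [0.6528 0.3935 0.0139] [187. 179.]
top SF scissors 0.67 [0.3222 0.2428 0.0124] [253. 338.]
top SF blue_tape 0.7 [0.687  0.3004 0.011 ] [231. 164.]
top SF cup 0.95 [0.7221 0.198  0.0303] [278. 146.]
top SF marker 0.68 [ 0.4625 -0.0167  0.0146] [380. 270.]
top SF old_eraser 0.48 [0.4276 0.121  0.0105] [314. 286.]
top SF old_eraser 0.36 [0.4808 0.1077 0.0917] [324. 256.]
top SP block 0.82 [0.5449 0.3921 0.0017] [186. 229.]
top SP block 0.7 [0.4224 0.3772 0.0048] [190. 287.]
top SP lift_press 0.61 [ 0.5587  0.1408 -0.0043] [304. 225.]
top SP lift_press 0.47 [ 0.4363  0.1183 -0.0046] [314. 282.]
top SP nest_floor 0.95 [0.5525 0.1395 0.0591] [306. 222.]
top SP bridge_hinge 0.74 [0.5489 0.0706 0.0907] [342. 221.]
top SP bridge_hinge 0.71 [ 0.5575  0.1401 -0.0013] [304. 225.]
top SP cam_lever_hinge 0.57 [0.5759 0.2452 0.0301] [255. 213.]
top SP lever_grip_center
[... 464 characters left out ...]
0.1958 0.0306] [323. 203.]
scene SF marker 0.56 [ 0.5076 -0.0396  0.0156] [364. 298.]
scene SF fine_tweezers 0.52 [ 0.5664 -0.0228  0.0036] [372. 282.]
scene SP block 0.62 [ 0.5471  0.3926 -0.0006] [216. 218.]
scene SP block 0.58 [ 0.4225  0.3828 -0.0006] [177. 243.]
scene SP lift_press 0.79 [0.557  0.1398 0.0023] [301. 253.]
scene SP nest_floor 0.75 [0.5565 0.1352 0.0574] [302. 232.]
scene SP bridge_hinge 0.72 [0.5417 0.0711 0.1008] [325. 228.]
scene SP bridge_knob 0.58 [0.4521 0.1056 0.1265] [279. 231.]
scene SP cam_lever_hinge 0.73 [0.5746 0.252  0.0335] [266. 220.]
scene SP lever_grip_center 0.47 [0.4643 0.2696 0.0549] [223. 231.]
scene SP press_pad 0.6 [0.4811 0.1    0.0872] [292. 243.]
```

Block candidates in the top view are the pink one at (185,228) and the orange one at (190,287). There are also two decoys: the press parts around (305,230) and the eraser near (312,287). I choose the pink one and will check it in a close crop.

```bash
python3 - <<'E'
from h import *
im=cv2.imread('pics/top0.png')
c=im[170:310,150:370]; cv2.imwrite('pics/crop1.png',cv2.resize(c,None,fx=3.6,fy=3.6,interpolation=cv2.INTER_CUBIC))
np.set_printoptions(precision=4,suppress=True)
for n in ['top','scene']:
    ctrl.get_image(n)
    for d in ctrl.silhouettes(n,'block')[:3]:
        m=d['pixels'].astype(np.uint8); ys,xs=np.nonzero(m); print(n,d['score'],m.sum(),xs.mean(),ys.mean(),cv2.minAreaRect(np.c_[xs,ys].astype(np.float32)))
# pink pixels
im=im.astype(int); b,g,r=im[...,0],im[...,1],im[...,2]
m=((r-g>25)&(abs(g-b)<30)&(r>110)); m[:195]=0;m[260:]=0;m[:,220:]=0;m[:,:150]=0
ys,xs=np.nonzero(m); W=np.array([ray('top',u,v,0.025)[:2] for u,v in zip(xs,ys)])
print(len(xs),W.mean(0),cv2.minAreaRect((W*1000).astype(np.float32)))
hull=cv2.convexHull((W*1000).astype(np.float32))
E
```

```text
top 0.97 966 184.72049689440993 227.77639751552795 ((184.7676544189453, 227.9205780029297), (23.69921875, 41.72289276123047), 57.528804779052734)
top 0.87 979 188.44228804902963 287.4014300306435 ((188.5, 287.0), (42.0, 23.0), 90.0)
top 0.45 1336 330.35179640718565 253.5800898203593 ((329.6492004394531, 254.34100341796875), (19.110721588134766, 85.91726684570312), 21.370624542236328)
scene 0.81 863 175.234067207416 239.80996523754345 ((175.19313049316406, 239.5487060546875), (22.492403030395508, 45.15018844604492), 55.784297943115234)
86 [0.5406 0.404 ] ((544.4957885742188, 393.6702880859375), (34.90585708618164, 72.88008117675781), 30.78172492980957)
```

View pics/crop1.png

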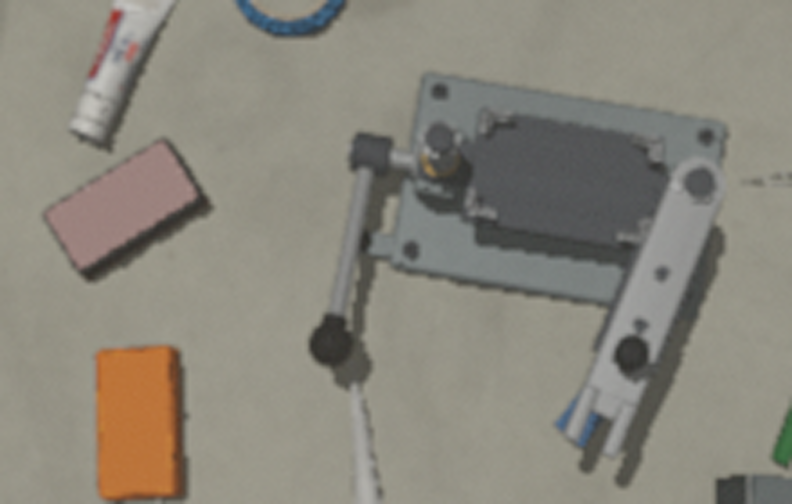

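The crop confirms the pink block at crop (125,205). Its neighbours are the glue tube, about 25 mm away past its upper-left corner, and the orange one below. The press is yawed by about -0.16 rad. The eraser lies under the bridge's end, and a scissor blade lies under the lever ball. Next I'll refine the poses.

```bash
python3 - <<'E'
from h import *
np.set_printoptions(precision=4,suppress=True)
def c(u,v,z): return ray('top',u/3.6-.36+150,v/3.6-.36+170,z)
P=np.array([c(u,v,.025)[:2] for u,v in [(165,139),(204,196),(88,266),(44,214)]])
print(P, P.mean(0)); 
for i in range(4): print(np.linalg.norm(P[i]-P[(i+1)%4]))
l=P[0]-P[3]+P[1]-P[2]; print('len axis dir',l,np.degrees(np.arctan2(l[1],l[0])))
s=P[1]-P[0]+P[2]-P[3];print(np.degrees(np.arctan2(s[1],s[0])))
# press base plate corners (z~0.01?)
for z in (.006,.012): 
    Q=np.array([c(u,v,z)[:2] for u,v in [(426,72),(729,122),(395,262)]]); print(z,Q,np.linalg.norm(Q[0]-Q[1]),np.linalg.norm(Q[0]-Q[2]))
    d=Q[0]-Q[1]; print('yaw',-np.arctan2(d[0],d[1]))
print('pivot',c(700,182,.113),'knob',c(631,353,.142),'stud',c(440,137,.116),'ball',c(330,342,.054+.0125*0))
S=np.array([c(u,v,.074)[:2] for u,v in [(490,122),(657,150),(632,236),(481,208)]]);print(S,S.mean(0))
E
```

```text
[[0.5854 0.37  ]
 [0.5519 0.3458]
 [0.5102 0.4107]
 [0.5401 0.4379]] [0.5469 0.3911]
0.041316249016978585
0.07723166934451665
0.04044193902542703
0.08163298586016995
len axis dir [ 0.087  -0.1329] -56.801384309057376
-141.00017330604314
0.006 [[0.6325 0.2188]
 [0.6041 0.0377]
 [0.5174 0.235 ]] 0.18327914619684957 0.11616181511871593
yaw -0.15549299889664978
0.012 [[0.6309 0.2186]
 [0.6027 0.0386]
 [0.5166 0.2347]] 0.18218909539000994 0.11547094393712429
yaw -0.15549299889664928
pivot [0.5473 0.0702 0.113 ] knob [0.454  0.1101 0.142 ] stud [0.5692 0.2081 0.116 ] ball [0.4657 0.2681 0.054 ]
[[0.5871 0.1811]
 [0.5724 0.0884]
 [0.524  0.1026]
 [0.5385 0.1855]] [0.5555 0.1394]
```

```bash
cat > plan.py <<'E'
from h import *
np.set_printoptions(precision=4,suppress=True)
def pose():
    s=ctrl.get_state(); return np.array(s['position']),Ro.from_rotvec(s['tool_rot']).as_matrix(),s
def Rdown(deg):
    a=np.radians(deg); x=np.array([0,0,-1.]); y=np.array([np.cos(a),np.sin(a),0]); return np.c_[x,y,np.cross(x,y)]
def plan(p0,R0,p1,deg,n,prof=None):
    """straight line + slerp; prints rounded rows, returns simulated end"""
    R1=Rdown(deg); rv=Ro.from_matrix(R0.T@R1).as_rotvec()
    p,R=p0.copy(),R0.copy(); rows=[]
    for i in range(1,n+1):
        k=i/n
        if prof: k=prof(k)
        pt=p0+k*(p1-p0); Rt=R0@Ro.from_rotvec(rv*k).as_matrix()
        t=np.round(R.T@(pt-p)*100,2); a=np.round(Ro.from_matrix(R.T@Rt).as_rotvec(),3)
        rows+= [*t,*a]; p=p+R@t/100; R=R@Ro.from_rotvec(a).as_matrix()
        if np.linalg.norm(t)>6 or np.linalg.norm(a)>.186: print('LIMIT',i,np.linalg.norm(t),np.linalg.norm(a))
    print([float(x)+0 for x in rows]); print('end',p,np.degrees(np.arctan2(R[1,1],R[0,1])))
    return p,R
smooth=lambda k:k*k*(3-2*k)
E
python3 - <<'E'
from plan import *
p,R,s=pose(); print(p,R,np.degrees(np.arctan2(R[1,1],R[0,1])),s['time'])
f,cx,cy,Rc,t=cam('wrist'); print('cam in tool',R.T@(-Rc.T@t-p), 'cam axes in tool',R.T@Rc.T)
E
```

```text
[0.238  0.6049 0.2226] [[ 0.0001  0.3661  0.9306]
 [ 0.0001  0.9306 -0.3661]
 [-1.      0.0001  0.0001]] 68.52427201757743 2.05
cam in tool [-0.1635  0.     -0.0788] cam axes in tool [[-0.0002 -0.2879  0.9577]
 [ 1.     -0.0006  0.    ]
 [ 0.0006  0.9577  0.2879]]
```

```bash
python3 - <<'E'
from plan import *
p,R,s=pose(); plan(p,R,np.array([.546,.391,.14]),33.5,10)
E
```

```text
[0.83, -0.86, 3.65, 0.061, 0.0, 0.0, 0.82, -0.64, 3.69, 0.061, 0.0, 0.0, 0.83, -0.41, 3.73, 0.061, 0.0, 0.0, 0.82, -0.19, 3.75, 0.062, 0.0, 0.0, 0.83, 0.05, 3.75, 0.061, 0.0, 0.0, 0.83, 0.28, 3.74, 0.061, 0.0, 0.0, 0.82, 0.5, 3.71, 0.061, 0.0, 0.0, 0.83, 0.73, 3.68, 0.061, 0.0, 0.0, 0.83, 0.95, 3.63, 0.061, 0.0, 0.0, 0.82, 1.17, 3.56, 0.061, 0.0, 0.0]
end [0.546 0.391 0.14 ] 33.516550434661525
```

>>> step_arm(increments=[0.8,-0.9,3.65,0.061,0,0,0.8,-0.65,3.7,0.061,0,0,0.8,-0.4,3.75,0.061,0,0,0.8,-0.2,3.75,0.061,0,0,0.8,0.05,3.75,0.061,0,0,0.8,0.3,3.75,0.061,0,0,0.8,0.5,3.7,0.061,0,0,0.8,0.75,3.65,0.061,0,0,0.8,0.95,3.6,0.061,0,0,0.8,1.2,3.55,0.061,0,0,0,0,0,0,0,0], fingers=100, force=15)

```text
time: 3.42
position: [0.5493, 0.3872, 0.1416]
tool_rot: [0.771, 1.427, -0.774]
ft_force: [-0.5, 0.3, -0.4]
grip_width: 1.001
```

```bash
python3 - <<'E'
from plan import *
p,R,s=pose(); print(p,np.degrees(np.arctan2(R[1,1],R[0,1])),s['qd'])
save('wrist','w1.png')
for d in ctrl.silhouettes('wrist','block')[:2]:
    m=d['pixels'].astype(np.uint8); ys,xs=np.nonzero(m); print(d['score'],m.sum(),xs.mean(),ys.mean())
for d in ctrl.spot_point('wrist','block')[:2]: w=toW('wrist',d['xyz']); print(d['score'],w)
E
```

```text
[0.5493 0.3872 0.1416] 33.20004925834967 [-0.0367 -0.019  -0.0556  0.0038 -0.0316  0.011  -0.0003]
0.65 4343 278.30094404789315 190.41077596131706
0.63 5593 153.9844448417665 130.54621848739495
0.84 [0.4179 0.3892 0.0018]
0.69 [0.5405 0.3967 0.0066]
```

View pics/w1.png

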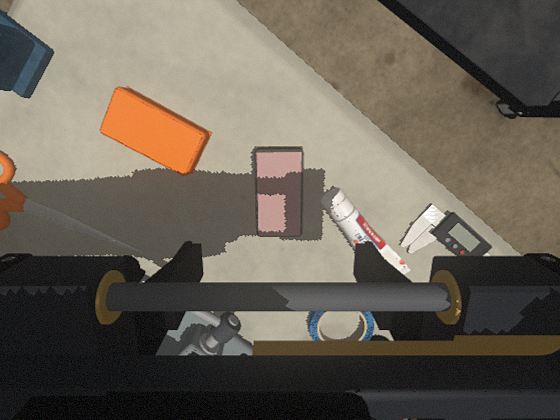

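The picture shows the pink block upright at (279,192), with its top face spanning roughly (257,152) to (301,235). The glue tip is at (335,195), close to the right finger's path.

```bash
python3 - <<'E'
from plan import *
im=cv2.imread('pics/w1.png'); cv2.imwrite('pics/w1c.png',cv2.resize(im[130:260,230:400],None,fx=4,fy=4,interpolation=cv2.INTER_CUBIC))
p,R,s=pose()
for z in (.025,):
  P=np.array([ray('wrist',u,v,z) for u,v in [(257,152),(301,152),(302,235),(258,235)]])
  print(P[:,:2],P.mean(0)); print([np.linalg.norm(P[i]-P[(i+1)%4]) for i in range(4)])
  L=P[2]+P[1]*0-P[1]+P[3]-P[0]; print(np.degrees(np.arctan2(L[1],L[0])))
print('glue tip',ray('wrist',335,195,.012), 'tcp frame', R.T@(ray('wrist',335,195,.012)-P.mean(0)))
E
```

```text
[[0.5041 0.4214]
 [0.537  0.4432]
 [0.5834 0.3783]
 [0.5478 0.3546]] [0.5431 0.3994 0.025 ]
[np.float64(0.03945825313382962), np.float64(0.0798353835052258), np.float64(0.0426977476431476), np.float64(0.07979415257335166)]
-55.61728455736025
glue tip [0.59   0.4268 0.012 ] tcp frame [0.013  0.0542 0.0032]
```

View pics/w1c.png

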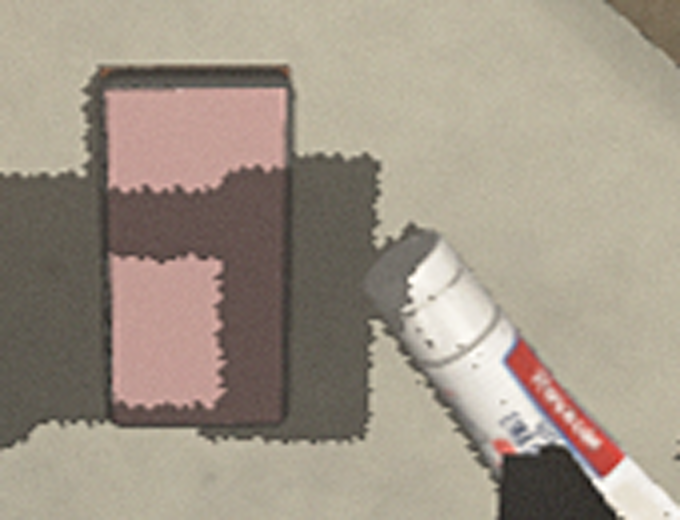

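```bash
python3 - <<'E'
from plan import *
p,R,s=pose(); print(p,np.degrees(np.arctan2(R[1,1],R[0,1])),np.abs(s['qd']).max(),s['time'])
K=cam('wrist')
im=save('wrist','w2.png'); 
def r2(u,v,z):
    f,cx,cy,Rr,t=K; d=Rr.T@np.array([(u-cx)/f,(v-cy)/f,1]); o=-Rr.T@t
    return o+d*(z-o[2])/d[2]
b=im.astype(int); r,g,bl=b[...,0],b[...,1],b[...,2]
m=(r-g>12)&(abs(g-bl)<25); m[:140]=0;m[245:]=0;m[:,:245]=0;m[:,315:]=0
n,lab,st,_=cv2.connectedComponentsWithStats(m.astype(np.uint8)); i=1+st[1:,4].argmax(); print(st[i])
ys,xs=np.nonzero(lab==i); W=np.array([r2(u,v,.025)[:2]*1000 for u,v in zip(xs,ys)],np.float32); print(cv2.minAreaRect(W))
for d in ctrl.spot_point('wrist','block')[:2]: f,cx,cy,Rr,t=K; print(d['score'],Rr.T@(np.array(d['xyz'])-t))
E
```

```text
[0.5453 0.3928 0.1427] 33.66375162961373 0.012805102028869825 3.575
[ 257  160   45   83 3483]
((546.6675415039062, 393.0672302246094), (40.439083099365234, 79.97308349609375), 33.608673095703125)
0.87 [0.5451 0.3935 0.0026]
0.66 [0.4228 0.3848 0.0011]
```

```bash
python3 - <<'E'
from plan import *
p,R,s=pose(); K=cam('wrist')
c=np.array([.546,.393,0]); Rb=Rdown(33.6)
im=ctrl.get_image('wrist')
for d in ctrl.silhouettes('wrist','glue')[:1]:
    m=d['pixels']; ys,xs=np.nonzero(m); print(d['score'],m.sum())
    f,cx,cy,Rr,t=K; o=-Rr.T@t
    D=np.c_[(xs-cx)/f,(ys-cy)/f,np.ones(len(xs))]@Rr
    for z in (.002,.012):
        W=o+D*((z-o[2])/D[:,2])[:,None]; T=(W-c)@Rb*1000
        for k in range(-30,30,4):
            q=T[(T[:,2]>=k)&(T[:,2]<k+4)]
            if len(q): print(z,k,q[:,1].min().round(1),end=' | ')
        print()
big=cv2.resize(im[140:260,230:400],None,fx=4,fy=4,interpolation=cv2.INTER_CUBIC)[:,:,::-1].copy()
f,cx,cy,Rr,t=K
def pj(X): q=Rr@X+t; return ((f*q[0]/q[2]+cx-230)*4,(f*q[1]/q[2]+cy-140)*4)
for off in (14,18):
  for sgn in (1,-1):
    P=[pj(c+Rb@np.array([-.005,sgn*a/1000,b/1000])) for a,b in [(30,-off-9.5),(45,-off-9.5),(45,-off+9.5),(30,-off+9.5)]]
    cv2.polylines(big,[np.array(P,np.int32)],True,(0,0,255) if off==18 else (255,0,0),1)
cv2.imwrite('pics/w2c.png',big)
E
```

```text
0.89 1586
0.002 -2 51.5 | 0.002 2 46.6 | 0.002 6 43.7 | 0.002 10 42.7 | 0.002 14 43.9 | 0.002 18 46.1 | 0.002 22 49.4 | 0.002 26 52.7 | 
0.012 -6 51.7 | 0.012 -2 46.0 | 0.012 2 42.2 | 0.012 6 41.3 | 0.012 10 42.4 | 0.012 14 43.5 | 0.012 18 46.7 | 0.012 22 49.9 | 0.012 26 53.1 |
```

View pics/w2c.png

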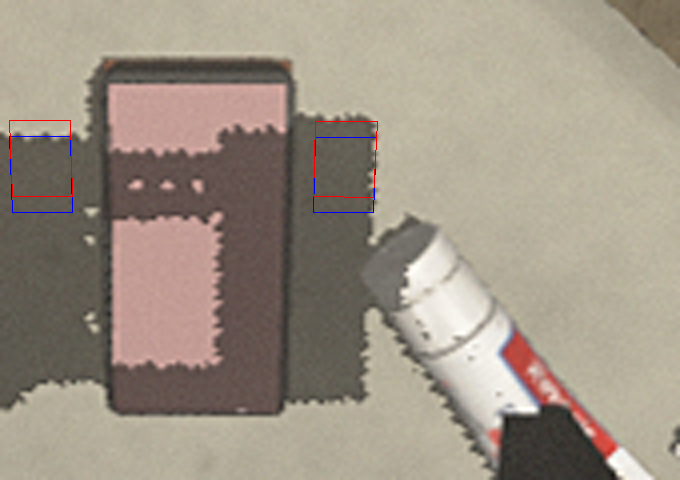

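```bash
python3 - <<'E'
from plan import *
p,R,s=pose(); print(p,s['time'])
p,R=plan(p,R,np.array([.5366,.4072,.10]),33.6,3)
p,R=plan(p,R,np.array([.5366,.4072,.006]),33.6,4)
E
```

```text
[0.5453 0.3929 0.1429] 3.775
[1.43, 0.02, -0.56, 0.001, 0.0, 0.0, 1.43, 0.03, -0.55, 0.0, 0.0, 0.0, 1.44, 0.02, -0.56, 0.001, -0.001, 0.0]
end [0.5366 0.4072 0.1   ] 33.58891675262434
[2.35, 0.0, 0.0, 0.0, 0.0, 0.0, 2.35, 0.0, 0.0, 0.0, 0.0, 0.0, 2.35, 0.0, 0.0, 0.0, 0.0, 0.0, 2.35, 0.0, 0.0, 0.0, 0.0, 0.0]
end [0.5366 0.4072 0.006 ] 33.58891675262434
```

>>> step_arm(increments=[1.4,0,-0.55,0,0,0,1.4,0.05,-0.55,0,0,0,1.4,0,-0.55,0,0,0,1.8,0,0,0,0,0,1.8,0,0,0,0,0,1.8,0,0,0,0,0,1.8,0,0,0,0,0,1.4,0,0,0,0,0,0.8,0,0,0,0,0,0,0,0,0,0,0], fingers=71)

```text
time: 5.03
position: [0.5373, 0.4054, 0.006]
tool_rot: [0.767, 1.431, -0.768]
ft_force: [0.1, -0.4, 0.8]
grip_width: 0.713
```

>>> step_arm(increments=[0,0,0,0,0,0])

```text
time: 5.15
position: [0.538, 0.4059, 0.0073]
tool_rot: [0.769, 1.43, -0.767]
ft_force: [0.1, -0.5, -0.4]
grip_width: 0.71
```

>>> step_arm(increments=[0.1,0,0,0,0,0,0,0,0,0,0,0,0,0,0,0,0,0,0,0,0,0,0,0,0,0,0,0,0,0], fingers=30, force=12)

```text
time: 5.78
position: [0.5376, 0.4057, 0.0059]
tool_rot: [0.768, 1.431, -0.767]
ft_force: [0.0, 0.1, 2.1]
grip_width: 0.517
```

```bash
python3 - <<'E'
from plan import *
p,R,s=pose(); print(p,s['time'])
p,R=plan(p,R,np.array([.5376,.4057,.206]),33.6,5)
p,R=plan(p,R,np.array([.541,.04,.22]),-9,12,)
E
```

```text
[0.5376 0.4057 0.0059] 5.775
[-4.0, 0.0, 0.0, 0.0, 0.0, 0.0, -4.0, 0.0, 0.0, 0.0, 0.0, 0.0, -4.01, 0.0, 0.0, 0.0, 0.0, 0.0, -4.0, 0.0, 0.0, 0.0, 0.0, 0.0, -4.0, 0.0, 0.0, 0.0, 0.0, 0.0]
end [0.5376 0.4057 0.206 ] 33.578248456757805
[-0.12, -1.66, 2.55, 0.062, 0.0, 0.0, -0.12, -1.5, 2.66, 0.062, 0.0, 0.0, -0.11, -1.33, 2.74, 0.062, 0.0, 0.0, -0.12, -1.16, 2.82, 0.062, 0.0, 0.0, -0.12, -0.99, 2.88, 0.062, 0.0, 0.0, -0.12, -0.8, 2.94, 0.062, 0.0, 0.0, -0.11, -0.62, 2.98, 0.061, 0.0, 0.0, -0.12, -0.44, 3.02, 0.062, 0.0, 0.0, -0.12, -0.25, 3.04, 0.062, 0.0, 0.0, -0.12, -0.06, 3.04, 0.062, 0.0, 0.0, -0.11, 0.13, 3.05, 0.062, 0.0, 0.0, -0.12, 0.32, 3.03, 0.062, 0.0, 0.0]
end [0.541 0.04  0.22 ] -8.992517688334985
```

>>> step_arm(increments=[-2,0,0,0,0,0,-4,0,0,0,0,0,-5,0,0,0,0,0,-5,0,0,0,0,0,-4,0,0,0,0,0])

```text
time: 6.4
position: [0.538, 0.4058, 0.2096]
tool_rot: [0.77, 1.43, -0.765]
ft_force: [-0.3, 0.1, -0.9]
grip_width: 0.516
```

>>> step_arm(increments=[-0.1,-1.65,2.55,0.062,0,0,-0.1,-1.5,2.65,0.062,0,0,-0.1,-1.35,2.75,0.062,0,0,-0.1,-1.15,2.8,0.062,0,0,-0.1,-1,2.9,0.062,0,0,-0.1,-0.8,2.95,0.062,0,0,-0.1,-0.6,3,0.062,0,0,-0.1,-0.45,3,0.062,0,0,-0.1,-0.25,3.05,0.062,0,0,-0.1,-0.05,3.05,0.062,0,0,-0.1,0.15,3.05,0.062,0,0,-0.1,0.3,3.05,0.062,0,0])

```text
time: 7.9
position: [0.5409, 0.0373, 0.2177]
tool_rot: [1.328, 1.128, -1.328]
ft_force: [0.2, 0.0, -1.1]
grip_width: 0.516
```

>>> step_arm(increments=[0,0,0,0,0,0,0,0,0,0,0,0,0,0,0,0,0,0])

```text
time: 8.28
position: [0.5408, 0.0406, 0.2174]
tool_rot: [1.323, 1.132, -1.323]
ft_force: [0.2, -0.0, -0.4]
grip_width: 0.516
```

```bash
python3 - <<'E'
from plan import *
p,R,s=pose(); print(p,np.degrees(np.arctan2(R[1,1],R[0,1])),np.abs(s['qd']).max(),s['time'],s['grip_width'])
K=cam('wrist'); np.save('K3.npy',np.array(K,dtype=object),allow_pickle=True)
im=save('wrist','w3.png'); f,cx,cy,Rr,t=K
for k in ['nest_floor','lift_press','bridge_hinge','bridge_knob','cam_lever_hinge','lever_grip_center']:
    for d in ctrl.spot_point('wrist',k)[:2]: print(k,round(d['score'],2),Rr.T@(np.array(d['xyz'])-t))
save('top','t3.png'); 
for k in ['nest_floor','lift_press','bridge_hinge','bridge_knob','cam_lever_hinge','lever_grip_center']:
    for d in ctrl.spot_point('top',k)[:1]: print(k,round(d['score'],2),toW('top',d['xyz']))
E
```

```text
[0.5408 0.0406 0.2174] -8.943403487013736 0.0027318320678685407 8.275 0.5161728007933718
nest_floor 0.5 [0.4383 0.1179 0.0015]
lift_press 0.69 [0.557  0.1385 0.0013]
lift_press 0.55 [ 0.465  -0.0153 -0.0006]
bridge_hinge 0.8 [0.5497 0.0719 0.0976]
bridge_knob 0.93 [0.4531 0.1086 0.1292]
lever_grip_center 0.16 [0.4533 0.1068 0.1286]
nest_floor 0.83 [0.5533 0.1413 0.058 ]
lift_press 0.68 [ 0.5589  0.1413 -0.0016]
bridge_hinge 0.62 [0.5494 0.0707 0.089 ]
bridge_knob 0.84 [0.4563 0.1061 0.1281]
cam_lever_hinge 0.61 [0.579  0.2478 0.0311]
lever_grip_center 0.46 [0.4651 0.2696 0.0566]
```

View pics/w3.png

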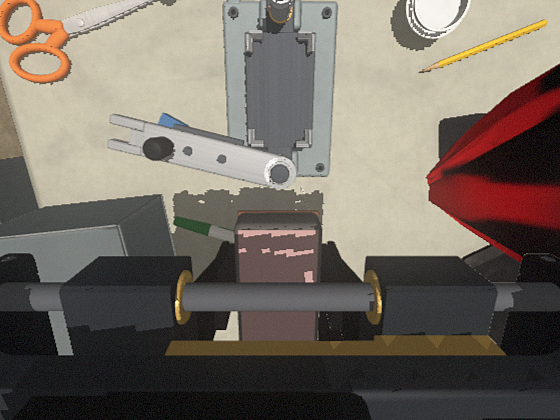

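The view shows the nest at (281,92) with its four corner stops, the knob at (157,147), the pivot at (280,172), and the block held between the fingers at (278,285). I'll zoom in on the nest.

```bash
python3 - <<'E'
import cv2
im=cv2.imread('pics/w3.png'); cv2.imwrite('pics/w3c.png',cv2.resize(im[0:190,210:350],None,fx=4,fy=4,interpolation=cv2.INTER_CUBIC)[:600] if 0 else cv2.resize(im[0:190,210:350],None,fx=3.1,fy=3.1,interpolation=cv2.INTER_CUBIC))
E
```

```text
(no output)
```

View pics/w3c.png

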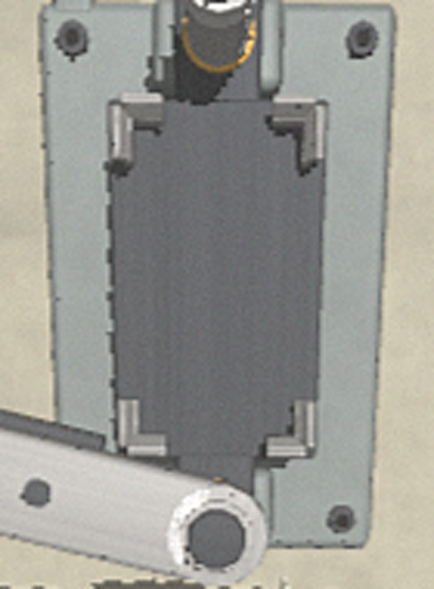

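```bash
python3 - <<'E'
from plan import *
K=np.load('K3.npy',allow_pickle=True)
def c(u,v,z):
    f,cx,cy,Rr,t=K; d=Rr.T@np.array([(u/3.1+209.66-cx)/f,(v/3.1-.34-cy)/f,1]); o=-Rr.T@t
    return (o+d*(z-o[2])/d[2])[:2]
for z in(.074,.068,):
  S=np.array([c(*q,z) for q in [(110,101),(327,101),(317,456),(117,456)]]); print(z,S.mean(0),[np.linalg.norm(S[i]-S[(i+1)%4]) for i in range(4)])
  y=(S[0]+S[1]-S[2]-S[3]); x=S[1]+S[2]-S[0]-S[3]; print(np.degrees(np.arctan2(y[1],y[0]))-90,np.degrees(np.arctan2(x[1],x[0])))
B=np.array([c(*q,.01) for q in [(42,4),(397,4),(369,548)]]);print('base center?',(B[0]+B[2])/2,[np.linalg.norm(B[i]-B[(i+1)%3]) for i in range(3)])
print('pivot',c(217,538,.112),'stud',c(215,0,.116))
# clear in x inner edges (z floor .059..)
print('inner', np.linalg.norm(c(133,430,.062)-c(300,430,.062)))
E
```

```text
0.074 [0.5584 0.1378] [np.float64(0.061729051080709745), np.float64(0.09956949712176605), np.float64(0.06284300446690438), np.float64(0.09958708254963686)]
-9.132902412228447 -8.982872409768591
0.068 [0.5585 0.1382] [np.float64(0.06293568347667845), np.float64(0.10151580568757165), np.float64(0.06407141157380498), np.float64(0.10153373486197013)]
-9.132902412228432 -8.982872409768584
base center? [0.559  0.1387] [np.float64(0.11896348211081331), np.float64(0.1847429532127825), np.float64(0.2193789237088506)]
pivot [0.5474 0.0699] stud [0.5671 0.1991]
inner 0.05411094215014293
```

```bash
python3 - <<'E'
from plan import *
p,R,s=pose()
for q in [(-.0191,-.023,-.0278),(-.0191,.023,-.0278),(-.0191,-.02,-.0248),(-.0191,.02,-.0248),(.0059,.023,-.0278),(.0059,-.023,-.0278)]: print(q,pix('wrist',p+R@np.array(q)))
im=cv2.imread('pics/w3.png'); cv2.imwrite('pics/w3d.png',cv2.resize(im[200:350,210:350],None,fx=4,fy=4,interpolation=cv2.INTER_CUBIC))
y=np.array([np.sin(np.radians(9.05)),np.cos(np.radians(9.05)),0]); T=np.array([.5584,.1382,0])+.0152*y
print(T)
p1,R1=plan(p,R,np.array([T[0],T[1],.12]),-9.05,6)
E
```

```text
(-0.0191, -0.023, -0.0278) [230.2277 223.3598]
(-0.0191, 0.023, -0.0278) [323.5654 223.3179]
(-0.0191, -0.02, -0.0248) [236.5511 229.0654]
(-0.0191, 0.02, -0.0248) [317.2589 229.0301]
(0.0059, 0.023, -0.0278) [317.4102 208.5707]
(0.0059, -0.023, -0.0278) [236.6917 208.6091]
[0.5608 0.1532 0.    ]
[1.63, 0.03, -1.93, 0.0, 0.0, 0.0, 1.62, 0.03, -1.92, 0.0, 0.0, 0.0, 1.63, 0.03, -1.93, 0.0, 0.0, 0.0, 1.63, 0.03, -1.92, 0.0, 0.0, 0.0, 1.62, 0.03, -1.93, 0.0, 0.0, 0.0, 1.63, 0.02, -1.92, 0.0, 0.0, 0.0]
end [0.5607 0.1532 0.12  ] -9.054292694165758
```

View pics/w3d.png

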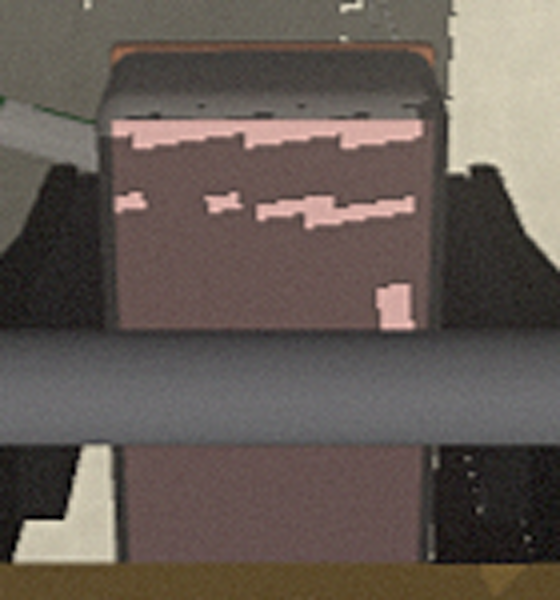

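>>> step_arm(increments=[1.6,0,-1.9,0,0,0,1.6,0.05,-1.95,0,0,0,1.6,0.05,-1.95,0,0,0,1.6,0,-1.95,0.004,0,0,1.6,0.05,-1.9,0.004,0,0,1.7,0,-1.9,0.004,0,0,0,0,0,0,0,0,0,0,0,0,0,0])

```text
time: 9.98
position: [0.5611, 0.1524, 0.1208]
tool_rot: [1.334, 1.123, -1.334]
ft_force: [0.2, 0.5, -0.5]
grip_width: 0.516
```

```bash
python3 - <<'E'
from plan import *
p,R,s=pose(); print(p,np.degrees(np.arctan2(R[1,1],R[0,1])),np.abs(s['qd']).max(),s['time'],s['grip_width'])
print(R.T@(np.array([.5608,.1532,.066])-p)*100)
K=cam('wrist');save('wrist','w4.png')
E
```

```text
[0.5611 0.1524 0.1208] -9.777836722566455 0.015825637457846417 9.975 0.5158023343538971
[ 5.4849 -0.0495 -0.0738]
```

View pics/w4.png

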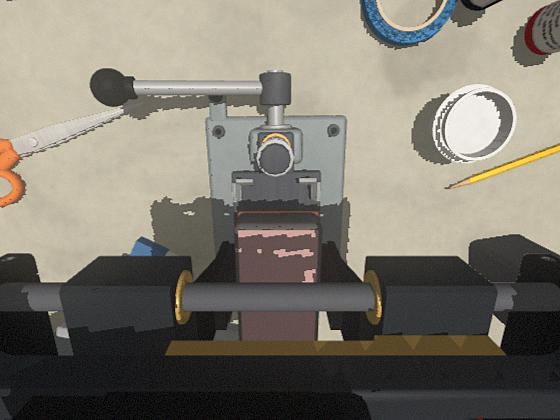

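The block lines up with the two visible left-hand stops at (240,188) and (314,188). I'll lower it.

>>> step_arm(increments=[1.5,-0.05,-0.05,0,0,0,1.2,0,0,0,0,0,0.8,0,0,0,0,0,0.5,0,0,0,0,0,0.4,0,0,0,0,0,0.4,0,0,0,0,0,0.3,0,0,0,0,0,0.3,0,0,0,0,0,0,0,0,0,0,0,0,0,0,0,0,0])

```text
time: 11.28
position: [0.5605, 0.1538, 0.0667]
tool_rot: [1.334, 1.124, -1.333]
ft_force: [0.5, 0.4, -0.2]
grip_width: 0.514
```

>>> step_arm(increments=[0.1,0,0,0,0,0,0.1,0,0,0,0,0,0,0,0,0,0,0])

```text
time: 11.65
position: [0.5603, 0.1538, 0.0645]
tool_rot: [1.333, 1.124, -1.333]
ft_force: [0.8, 0.1, -0.5]
grip_width: 0.515
```

```bash
python3 - <<'E'
from plan import *
p,R,s=pose(); print(p,s['ft_force'])
save('wrist','w5.png'); im=save('scene','s5.png'); cv2.imwrite('pics/s5c.png',cv2.resize(im[170:300,200:400,::-1],None,fx=4,fy=4,interpolation=cv2.INTER_CUBIC))
E
```

```text
[0.5603 0.1538 0.0645] [ 0.8135  0.1234 -0.494 ]
```

View pics/s5c.png

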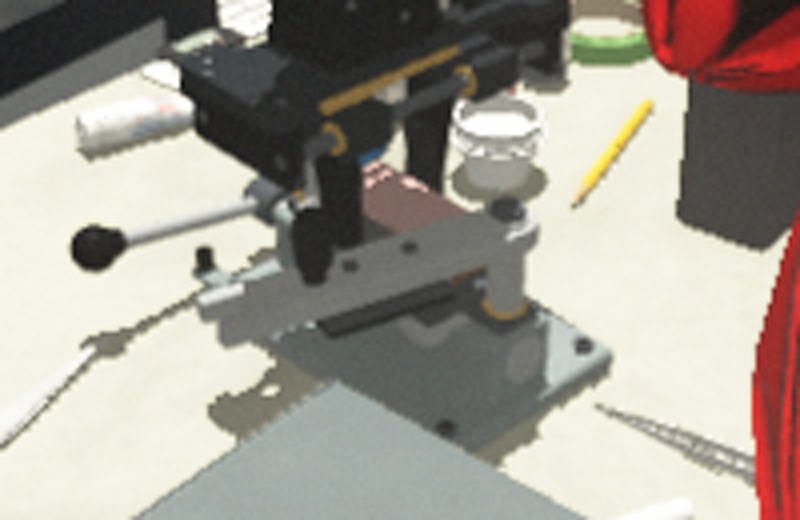

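View pics/w5.png

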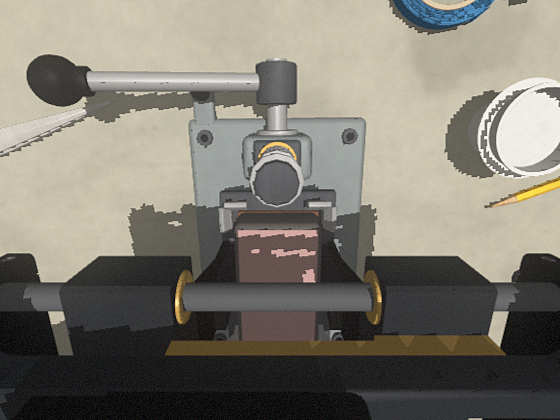

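The block is down between the stops with almost no force. Releasing.

>>> step_arm(increments=[0,0,0,0,0,0,0,0,0,0,0,0,0,0,0,0,0,0,0,0,0,0,0,0], fingers=68)

```text
time: 12.25
position: [0.5604, 0.1538, 0.0646]
tool_rot: [1.333, 1.124, -1.333]
ft_force: [0.4, 0.7, -0.7]
grip_width: 0.677
```

>>> step_arm(increments=[-1,0,0,0,0,0,-2,0,0,0,0,0,-3,0,0,0,0,0,-3,0,0,0,0,0,-3,0,0,0,0,0,-3,0,0,0,0,0,0,0,2,0,0,0,0,0,3,0,0,0,0,0,3,0,0,0,0,0,2,0,0,0,0,0,0,0,0,0,0,0,0,0,0,0])

```text
time: 13.75
position: [0.5434, 0.0565, 0.2144]
tool_rot: [1.333, 1.125, -1.332]
ft_force: [0.4, -0.1, 0.2]
grip_width: 0.677
```

```bash
python3 - <<'E'
from plan import *
p,R,s=pose(); print(p,np.degrees(np.arctan2(R[1,1],R[0,1])),np.abs(s['qd']).max(),s['time'],s['grip_width'])
K=cam('wrist'); f,cx,cy,Rr,t=K
im=save('wrist','w6.png'); cv2.imwrite('pics/w6c.png',cv2.resize(im[0:230,130:370,::-1],None,fx=2.6,fy=2.6,interpolation=cv2.INTER_CUBIC))
for k in ['block','bridge_knob','bridge_hinge']:
    for d in ctrl.spot_point('wrist',k)[:1]: print(k,d['score'],Rr.T@(np.array(d['xyz'])-t))
E
```

```text
[0.5434 0.0565 0.2144] -9.665605076022505 0.010089442827245138 13.75 0.6774824697054335
block 0.76 [0.5567 0.1365 0.0613]
bridge_knob 0.64 [0.4509 0.111  0.1323]
bridge_hinge 0.62 [0.5493 0.0707 0.096 ]
```

View pics/w6c.png

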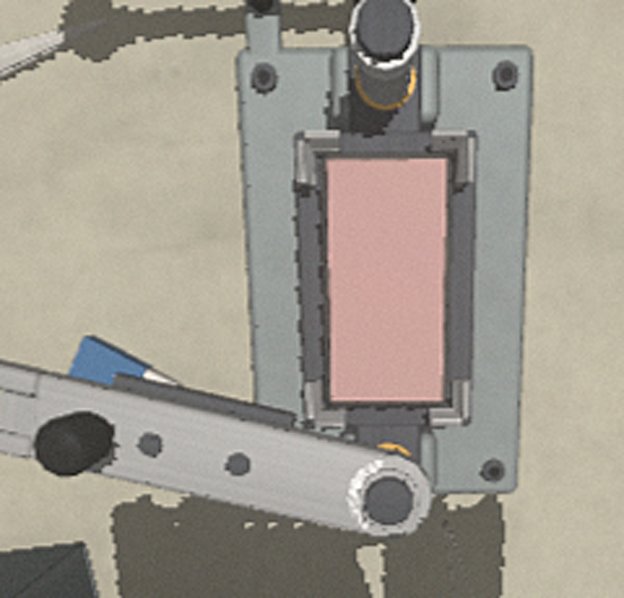

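The block sits squarely in the nest, pink face up, at crop (387,280). Next is the knob. First I'll check how high the cabinet is, since the gripper body could come close to it.

```bash
python3 - <<'E'
from plan import *
im=cv2.imread('pics/scene0.png'); 
a=cv2.resize(im[250:420,200:420],None,fx=3,fy=3); 
t=cv2.resize(cv2.imread('pics/top0.png')[290:400,335:500],None,fx=3,fy=3)
cv2.imwrite('pics/cab.png',np.vstack([a,np.pad(t,((0,0),(0,a.shape[1]-t.shape[1]),(0,0)))])[:, :]);
for z in (0,.1,.15,.2): print(z,ray('top',348,303,z),pix('scene',ray('top',348,303,z)))
E
```

```text
0 [0.3943 0.0491 0.    ] [284.2336 318.7108]
0.1 [0.3926 0.0634 0.1   ] [275.1887 270.0312]
0.15 [0.3917 0.0706 0.15  ] [270.214  243.2572]
0.2 [0.3909 0.0778 0.2   ] [264.8961 214.6364]
```

View pics/cab.png

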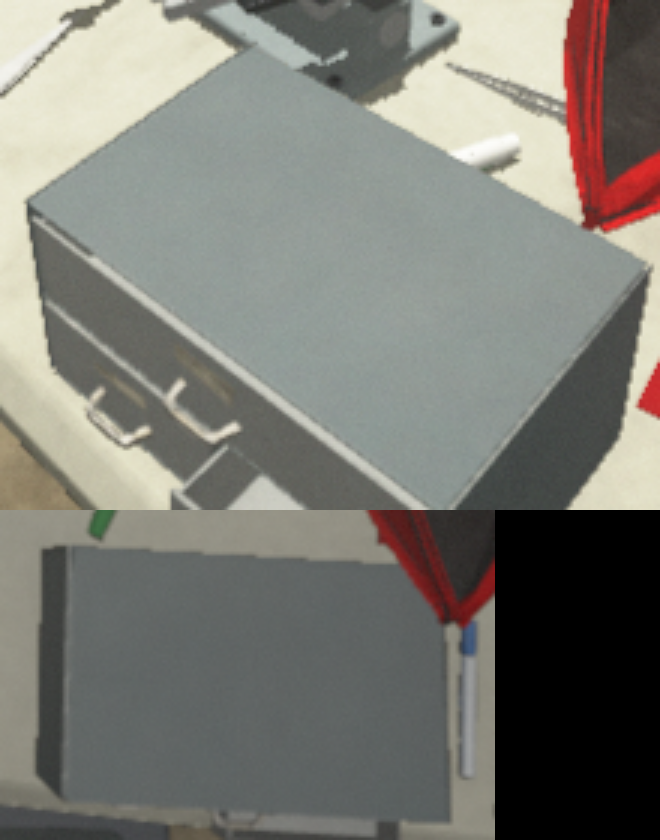

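```bash
python3 - <<'E'
from plan import *
p,R,s=pose(); print(s['joint_positions'])
p,R=plan(p,R,np.array([.4533,.1083,.185]),67.6,11)
E
```

```text
[-0.5729  0.1043  0.4537  1.7378 -0.0473  1.3104 -0.2772]
[0.27, -0.89, -0.33, -0.123, 0.0, 0.0, 0.26, -0.84, -0.43, -0.122, 0.0, 0.0, 0.27, -0.78, -0.53, -0.123, 0.0, 0.0, 0.27, -0.71, -0.63, -0.122, 0.0, 0.0, 0.27, -0.63, -0.7, -0.123, 0.0, 0.0, 0.26, -0.53, -0.78, -0.122, 0.0, 0.0, 0.27, -0.44, -0.84, -0.123, 0.0, 0.0, 0.27, -0.33, -0.89, -0.122, 0.0, 0.0, 0.27, -0.23, -0.92, -0.123, 0.0, 0.0, 0.26, -0.1, -0.93, -0.122, 0.0, 0.0, 0.27, 0.0, -0.95, -0.123, 0.0, 0.0]
end [0.4533 0.1083 0.185 ] 67.60617953395004
```

>>> step_arm(increments=[0.25,-0.9,-0.35,-0.123,0,0,0.25,-0.85,-0.45,-0.122,0,0,0.25,-0.8,-0.55,-0.123,0,0,0.25,-0.7,-0.65,-0.122,0,0,0.25,-0.65,-0.7,-0.123,0,0,0.25,-0.55,-0.8,-0.122,0,0,0.25,-0.45,-0.85,-0.123,0,0,0.3,-0.35,-0.9,-0.122,0,0,0.3,-0.25,-0.9,-0.123,0,0,0.3,-0.1,-0.9,-0.122,0,0,0.3,0,-0.95,-0.123,0,0,0,0,0,0,0,0], fingers=50)

```text
time: 15.45
position: [0.452, 0.1084, 0.1849]
tool_rot: [0.308, 1.549, -0.308]
ft_force: [-0.8, -0.2, -0.6]
grip_width: 0.504
```

>>> step_arm(increments=[0,0,0,0,0,0,0,0,0,0,0,0])

```text
time: 15.7
position: [0.4529, 0.1075, 0.1852]
tool_rot: [0.309, 1.548, -0.309]
ft_force: [-0.5, -0.7, 0.1]
grip_width: 0.501
```

```bash
python3 - <<'E'
from plan import *
p,R,s=pose(); print(p,np.degrees(np.arctan2(R[1,1],R[0,1])),s['joint_positions'],s['time'],s['grip_width'])
K=cam('wrist'); f,cx,cy,Rr,t=K
im=save('wrist','w7.png')
for k in ['bridge_knob','bridge_hinge']:
    for d in ctrl.spot_point('wrist',k)[:1]: w=Rr.T@(np.array(d['xyz'])-t); print(k,d['score'],w,R.T@(w-p))
E
```

```text
[0.4529 0.1075 0.1852] 67.41498267023688 [-0.6473 -0.0633  0.3457  1.9521  0.0227  1.2487  0.8672] 15.7 0.5009486322318861
bridge_knob 0.63 [0.4528 0.1088 0.1329] [ 0.0523  0.0012 -0.0006]
bridge_hinge 0.84 [0.5481 0.071  0.0971] [0.0881 0.0029 0.1019]
```

View pics/w7.png

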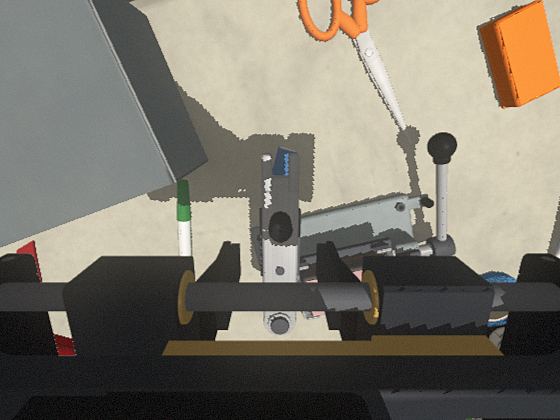

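The knob at (281,228) lies on the jaw centre line. I'll descend and pinch it.

>>> step_arm(increments=[1.5,0.1,0,0,0,0,1.5,0,0,0,0,0,1.5,0,0,0,0,0,1.3,0,0,0,0,0,0.8,0,0,0,0,0,0.5,0,0,0,0,0,0,0,0,0,0,0])

```text
time: 16.73
position: [0.4529, 0.1085, 0.1139]
tool_rot: [0.308, 1.549, -0.308]
ft_force: [-1.0, 0.2, 0.4]
grip_width: 0.499
```

>>> step_arm(increments=[0,0,0,0,0,0,0,0,0,0,0,0,0,0,0,0,0,0,0,0,0,0,0,0], fingers=0, force=8)

```text
time: 17.23
position: [0.453, 0.1086, 0.1143]
tool_rot: [0.308, 1.548, -0.308]
ft_force: [-0.2, 0.2, 1.3]
grip_width: 0.199
```

```bash
cat > arc.py <<'E'
from plan import *
# arc about pivot: from current TCP rotate about pivot by tot deg (negative) in n rows, jaw turning along
def arc(p,R,piv,tot,n):
    p0,R0=p.copy(),R.copy(); rows=[]
    for i in range(1,n+1):
        Q=Ro.from_euler('z',tot*i/n,degrees=True).as_matrix()
        pt=np.array([piv[0],piv[1],0])+Q@(p0-np.array([piv[0],piv[1],0])); Rt=Q@R0
        t=np.round(R.T@(pt-p)*100/.05)*.05; t=np.round(t,2); a=np.round(Ro.from_matrix(R.T@Rt).as_rotvec(),3)
        rows+=[*t,*a]; p=p+R@t/100; R=R@Ro.from_rotvec(a).as_matrix()
    print([float(x)+0 for x in rows]); print('end',p,np.degrees(np.arctan2(R[1,1],R[0,1])))
    return p,R
E
python3 - <<'E'
from arc import *
p,R,s=pose(); print(p,s['grip_width'],s['ft_force']); piv=np.array([.5475,.0702])
v=p[:2]-piv; print(np.hypot(*v),np.degrees(np.arctan2(v[1],v[0])))
p,R=arc(p,R,piv,-40,10); p,R=arc(p,R,piv,-37,10)
E
```

```text
[0.453  0.1086 0.1143] 0.19927906593674663 [-0.1848  0.2498  1.3158]
0.10199169806314935 157.8765824828718
[0.0, 0.7, 0.0, 0.07, 0.0, 0.0, 0.0, 0.7, 0.05, 0.07, 0.0, 0.0, 0.0, 0.75, 0.0, 0.069, 0.0, 0.0, 0.0, 0.7, 0.05, 0.07, 0.0, 0.0, 0.0, 0.7, 0.0, 0.07, 0.0, 0.0, 0.0, 0.7, 0.0, 0.07, 0.0, 0.0, 0.0, 0.75, 0.05, 0.07, 0.0, 0.0, 0.0, 0.7, 0.0, 0.07, 0.0, 0.0, 0.0, 0.7, 0.05, 0.069, 0.0, 0.0, 0.0, 0.7, 0.0, 0.07, 0.0, 0.0]
end [0.4997 0.1603 0.1143] 27.508314631297313
[0.0, 0.65, 0.0, 0.065, 0.0, 0.0, 0.0, 0.65, 0.05, 0.064, 0.0, 0.0, 0.0, 0.65, 0.0, 0.065, 0.0, 0.0, 0.0, 0.7, 0.0, 0.064, 0.0, 0.0, 0.0, 0.65, 0.05, 0.065, 0.0, 0.0, 0.0, 0.65, 0.0, 0.064, 0.0, 0.0, 0.0, 0.65, 0.0, 0.065, 0.0, 0.0, 0.0, 0.65, 0.05, 0.065, 0.0, 0.0, 0.0, 0.65, 0.0, 0.064, 0.0, 0.0, 0.0, 0.7, 0.0, 0.065, 0.0, 0.0]
end [0.5637 0.171  0.1144] -9.504762740009598
```

>>> step_arm(increments=[0,0.7,0,0.07,0,0,0,0.7,0.05,0.07,0,0,0,0.75,0,0.07,0,0,0,0.7,0.05,0.07,0,0,0,0.7,0,0.07,0,0,0,0.7,0,0.07,0,0,0,0.75,0.05,0.07,0,0,0,0.7,0,0.07,0,0,0,0.7,0.05,0.07,0,0,0,0.7,0,0.07,0,0])

```text
time: 18.48
position: [0.5, 0.1599, 0.1143]
tool_rot: [0.852, 1.397, -0.852]
ft_force: [0.9, -1.7, 2.0]
grip_width: 0.203
```

>>> step_arm(increments=[0,0,0,0,0,0])

```text
time: 18.6
position: [0.5003, 0.1601, 0.1143]
tool_rot: [0.85, 1.397, -0.849]
ft_force: [0.9, -0.8, 2.4]
grip_width: 0.191
```

```bash
python3 - <<'E'
from arc import *
p,R,s=pose(); print(p,s['grip_width'],s['ft_force'],s['time']); piv=np.array([.5475,.0702])
v=p[:2]-piv; print(np.hypot(*v),np.degrees(np.arctan2(v[1],v[0])),np.degrees(np.arctan2(R[1,1],R[0,1])))
p,R=arc(p,R,piv,-36,10)
E
```

```text
[0.5003 0.1601 0.1143] 0.1914658820226168 [ 0.8842 -0.8308  2.376 ] 18.6
0.10150615603355619 117.71390137145681 27.427553072273735
[0.0, 0.65, 0.0, 0.063, 0.0, 0.0, 0.0, 0.65, 0.05, 0.063, 0.0, 0.0, 0.0, 0.6, 0.0, 0.062, 0.0, 0.0, 0.0, 0.65, 0.0, 0.063, 0.0, 0.0, 0.0, 0.65, 0.05, 0.063, 0.0, 0.0, 0.0, 0.65, 0.0, 0.063, 0.0, 0.0, 0.0, 0.6, 0.0, 0.063, 0.0, 0.0, 0.0, 0.65, 0.05, 0.063, -0.001, 0.0, 0.0, 0.65, 0.0, 0.062, 0.0, 0.0, 0.0, 0.65, 0.0, 0.063, 0.0, 0.0]
end [0.5624 0.1708 0.1144] -8.554209329436407
```

>>> step_arm(increments=[0,0.65,0,0.063,0,0,0,0.65,0.05,0.063,0,0,0,0.6,0,0.063,0,0,0,0.65,0,0.063,0,0,0,0.65,0.05,0.063,0,0,0,0.65,0,0.063,0,0,0,0.6,0,0.063,0,0,0,0.65,0.05,0.063,0,0,0,0.5,0,0.063,0,0,0,0.4,0,0.063,0,0,0,0,0,0,0,0])

```text
time: 19.98
position: [0.5581, 0.171, 0.1143]
tool_rot: [1.32, 1.134, -1.318]
ft_force: [1.7, -0.5, 1.0]
grip_width: 0.197
```

>>> step_arm(increments=[0,0.2,0,0,0,0,0,0.2,0,0,0,0,0,0,0,0,0,0])

```text
time: 20.35
position: [0.5616, 0.1706, 0.1143]
tool_rot: [1.32, 1.134, -1.32]
ft_force: [-1.6, -0.7, 3.9]
grip_width: 0.203
```

>>> step_arm(increments=[0,0.2,0,0,0,0,0,0,0,0,0,0])

```text
time: 20.6
position: [0.563, 0.1706, 0.1142]
tool_rot: [1.32, 1.135, -1.321]
ft_force: [-3.3, 0.2, 5.6]
grip_width: 0.197
```

>>> step_arm(increments=[0,0.2,0,0,0,0,0,0.2,0,0,0,0,0,0,0,0,0,0])

```text
time: 20.98
position: [0.563, 0.1707, 0.1136]
tool_rot: [1.314, 1.141, -1.327]
ft_force: [-12.0, -0.2, 10.6]
grip_width: 0.196
```

```bash
python3 - <<'E'
from arc import *
p,R,s=pose(); print(p,s['grip_width'],s['ft_force'],s['time'])
for k in ['bridge_knob','bridge_hinge','lever_grip_center','cam_lever_hinge']:
    save('top','t8.png')
    for d in ctrl.spot_point('top',k)[:1]: print(k,d['score'],toW('top',d['xyz']))
im=cv2.imread('pics/t8.png'); 
im2=save('scene','s8.png')[:,:,::-1]
cv2.imwrite('pics/s8c.png',cv2.resize(im2[170:300,200:400],None,fx=4,fy=4,interpolation=cv2.INTER_CUBIC))
E
```

```text
[0.563  0.1707 0.1136] 0.1964062799336484 [-11.9704  -0.1714  10.5846] 20.975
lever_grip_center 0.66 [0.4641 0.2672 0.0561]
cam_lever_hinge 0.7 [0.5796 0.2474 0.0279]
```

View pics/s8c.png

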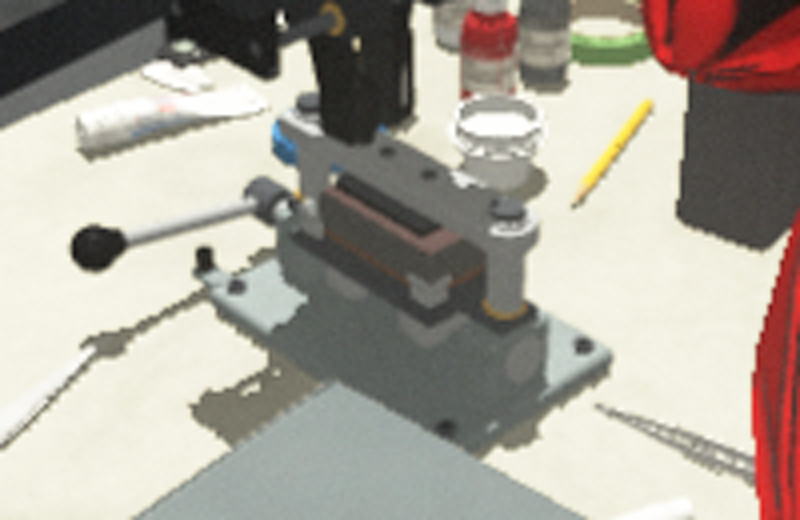

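The bridge is shut. It stopped against its stop at 12 N, and the bar lies across the block with its slotted end at the stud. Releasing it and going to the lever.

>>> step_arm(increments=[0,-0.1,0,0,0,0,0,-0.1,0,0,0,0,0,0,0,0,0,0,-2,0,0,0,0,0,-3.5,0,0,0,0,0,-3.5,0,0,0,0,0,0,0,0,0,0,0], fingers=50)

```text
time: 22.3
position: [0.5678, 0.1701, 0.2072]
tool_rot: [1.325, 1.131, -1.315]
ft_force: [-0.0, 0.5, -0.3]
grip_width: 0.499
```

```bash
python3 - <<'E'
from plan import *
p,R,s=pose(); print(p,s['grip_width'],s['ft_force'],s['time'])
plan(p,R,np.array([.4645,.268,.16]),81,12)
E
```

```text
[0.5678 0.1701 0.2072] 0.4994274800193953 [-0.0168  0.4623 -0.2866] 22.3
[0.39, -0.98, -0.67, -0.131, 0.0, -0.001, 0.39, -0.88, -0.8, -0.13, 0.0, 0.0, 0.39, -0.77, -0.9, -0.131, 0.0, -0.001, 0.39, -0.64, -1.0, -0.13, 0.001, 0.0, 0.4, -0.51, -1.07, -0.131, 0.0, -0.001, 0.39, -0.37, -1.13, -0.13, 0.0, 0.0, 0.39, -0.21, -1.17, -0.131, 0.0, -0.001, 0.4, -0.06, -1.18, -0.13, 0.0, -0.001, 0.39, 0.09, -1.18, -0.131, 0.0, 0.0, 0.39, 0.25, -1.16, -0.13, 0.0, -0.001, 0.4, 0.39, -1.12, -0.131, 0.001, 0.0, 0.39, 0.54, -1.06, -0.13, 0.0, -0.001]
end [0.4645 0.268  0.16  ] 80.99147020303813
```

>>> step_arm(increments=[0.4,-1,-0.65,-0.131,0,0,0.4,-0.9,-0.8,-0.13,0,0,0.4,-0.75,-0.9,-0.131,0,0,0.4,-0.65,-1,-0.13,0,0,0.4,-0.5,-1.05,-0.131,0,0,0.4,-0.35,-1.15,-0.13,0,0,0.4,-0.2,-1.15,-0.131,0,0,0.4,-0.05,-1.2,-0.13,0,0,0.4,0.1,-1.2,-0.131,0,0,0.4,0.25,-1.15,-0.13,0,0,0.4,0.4,-1.1,-0.131,0,-0.003,0.4,0.55,-1.05,-0.13,0,-0.003])

```text
time: 23.8
position: [0.4618, 0.2677, 0.1546]
tool_rot: [0.114, 1.57, -0.125]
ft_force: [0.0, 1.0, -0.6]
grip_width: 0.498
```

>>> step_arm(increments=[0,0,0,0,0,0,0,0,0,0,0,0,0,0,0,0,0,0])

```text
time: 24.18
position: [0.463, 0.2673, 0.156]
tool_rot: [0.12, 1.568, -0.13]
ft_force: [-0.7, -0.3, 0.8]
grip_width: 0.501
```

```bash
python3 - <<'E'
from plan import *
p,R,s=pose(); print(p,R,np.degrees(np.arctan2(R[1,1],R[0,1])),s['joint_positions'],s['time'])
K=cam('wrist'); f,cx,cy,Rr,t=K
im=save('wrist','w9.png')
for k in ['lever_grip_center','cam_lever_hinge','bridge_knob']:
    for d in ctrl.spot_point('wrist',k)[:1]: w=Rr.T@(np.array(d['xyz'])-t); print(k,d['score'],w,R.T@(w-p))
save('top','t9.png')
for k in ['lever_grip_center','bridge_knob','bridge_hinge']:
    for d in ctrl.spot_point('top',k)[:1]: w=toW('top',d['xyz']); print(k,d['score'],w,R.T@(w-p))
E
```

```text
[0.463  0.2673 0.156 ] [[-0.0014  0.1584  0.9874]
 [-0.0058  0.9874 -0.1584]
 [-1.     -0.006  -0.0004]] 80.88740643133478 [-0.7743  0.122   0.2135  1.8297 -0.0232  1.197   0.8581] 24.175
lever_grip_center 0.61 [0.4639 0.2667 0.0552] [0.1009 0.0002 0.0011]
cam_lever_hinge 0.73 [0.5756 0.2516 0.034 ] [0.1219 0.0031 0.1137]
bridge_knob 0.74 [0.6895 0.3013 0.0005] [0.1551 0.0704 0.2184]
bridge_hinge 0.85 [0.548  0.0713 0.0907] [ 0.0664 -0.1797  0.115 ]
```

View pics/w9.png

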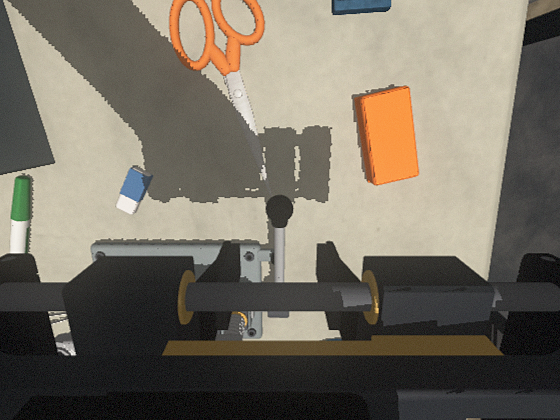

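View pics/t9.png

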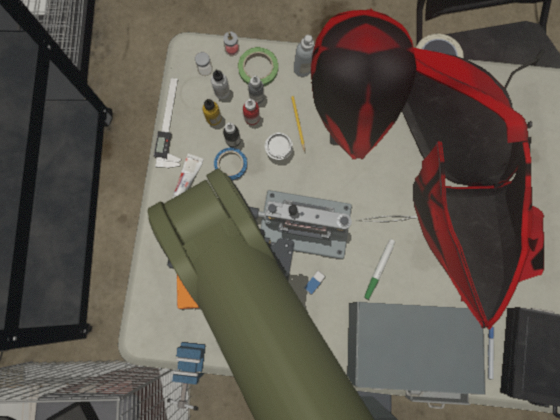

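The ball at (279,209) is centred between the fingers. The bridge looks shut in the top view, and the eraser, glue and scissors are where they were. I'll descend on the ball and pinch it.

>>> step_arm(increments=[2,0.05,0.1,0,0,0,2.5,0,0,0,0,0,2.5,0,0,0,0,0,2.5,0.05,0,0,0,0,1.7,0,0,0,0,0,0.8,0,0,0,0,0,0,0,0,0,0,0,0,0,0,0,0,0])

```text
time: 25.58
position: [0.4641, 0.2685, 0.0369]
tool_rot: [0.119, 1.567, -0.127]
ft_force: [-0.1, 0.1, 0.4]
grip_width: 0.506
```

>>> step_arm(increments=[0,0,0,0,0,0,0,0,0,0,0,0,0,0,0,0,0,0,0,0,0,0,0,0], fingers=0, force=20)

```text
time: 26.08
position: [0.4634, 0.2676, 0.0362]
tool_rot: [0.118, 1.569, -0.128]
ft_force: [-1.5, -1.9, 2.6]
grip_width: 0.267
```

```bash
python3 - <<'E'
from plan import *
p,R,s=pose(); print(p,s['grip_width'],s['ft_force'],s['time'])
np.save('p0.npy',p)
im=save('wrist','w10.png')
E
```

```text
[0.4634 0.2676 0.0362] 0.26714122812407454 [-1.5036 -1.9205  2.6286] 26.075
```

View pics/w10.png

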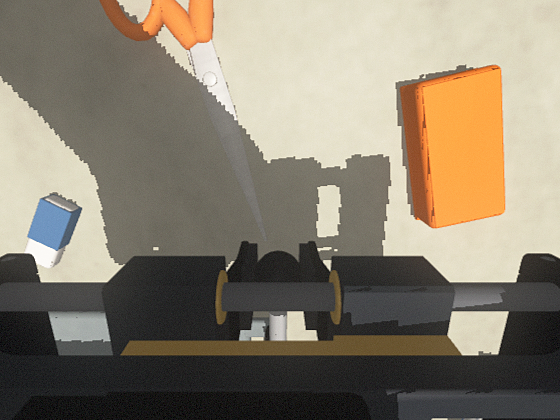

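```bash
python3 - <<'E'
import numpy as np
th=np.radians(np.linspace(10,90,25)); x=-11.5*np.cos(th); z=11.5*np.sin(th)
cx=cz=0; out=[]
for i in range(1,25):
    a=round(round((-(z[i]-z[0])-cx)/.05)*.05,2); b=round(round((x[i]-x[0]-cz)/.05)*.05,2)
    cx+=a; cz+=b; out+=[a,0,b,0,0,0]
print(out[:72]);print(out[72:]); print(cx,cz)
E
```

```text
[-0.65, 0, 0.15, 0, 0, 0, -0.65, 0, 0.15, 0, 0, 0, -0.65, 0, 0.2, 0, 0, 0, -0.6, 0, 0.25, 0, 0, 0, -0.6, 0, 0.3, 0, 0, 0, -0.6, 0, 0.3, 0, 0, 0, -0.55, 0, 0.35, 0, 0, 0, -0.55, 0, 0.4, 0, 0, 0, -0.55, 0, 0.4, 0, 0, 0, -0.5, 0, 0.45, 0, 0, 0, -0.45, 0, 0.5, 0, 0, 0, -0.45, 0, 0.5, 0, 0, 0]
[-0.45, 0, 0.5, 0, 0, 0, -0.35, 0, 0.55, 0, 0, 0, -0.35, 0, 0.6, 0, 0, 0, -0.35, 0, 0.55, 0, 0, 0, -0.25, 0, 0.6, 0, 0, 0, -0.25, 0, 0.65, 0, 0, 0, -0.2, 0, 0.65, 0, 0, 0, -0.2, 0, 0.6, 0, 0, 0, -0.15, 0, 0.7, 0, 0, 0, -0.1, 0, 0.65, 0, 0, 0, -0.05, 0, 0.65, 0, 0, 0, 0.0, 0, 0.7, 0, 0, 0]
-9.5 11.349999999999998
```

>>> step_arm(increments=[-0.65,0,0.15,0,0,0,-0.65,0,0.15,0,0,0,-0.65,0,0.2,0,0,0,-0.6,0,0.25,0,0,0,-0.6,0,0.3,0,0,0,-0.6,0,0.3,0,0,0,-0.55,0,0.35,0,0,0,-0.55,0,0.4,0,0,0,-0.55,0,0.4,0,0,0,-0.5,0,0.45,0,0,0,-0.45,0,0.5,0,0,0,-0.45,0,0.5,0,0,0])

```text
time: 27.62
position: [0.5017, 0.261, 0.104]
tool_rot: [0.117, 1.571, -0.13]
ft_force: [-3.9, -6.7, -0.9]
grip_width: 0.271
```

```bash
python3 - <<'E'
from plan import *
p,R,s=pose(); print(p,s['grip_width'],s['ft_force'],s['time'])
d=p-np.load('p0.npy'); print('dx',d[:2]@[.9875,-.1573],'dy',d[:2]@[.1573,.9875],'dz',d[2],'expected .045? at 50deg: ', .115*(np.cos(np.radians(10))-np.cos(np.radians(50))), .115*(np.sin(np.radians(50))-np.sin(np.radians(10))))
im=save('wrist','w11.png')
im2=save('scene','s11.png')[:,:,::-1]
cv2.imwrite('pics/s11c.png',cv2.resize(im2[170:300,200:400],None,fx=4,fy=4,interpolation=cv2.INTER_CUBIC))
E
```

```text
[0.5017 0.261  0.104 ] 0.27146445881094866 [-3.8568 -6.7032 -0.8561] 27.625
dx 0.038833664492807105 dy -0.0004964214991841936 dz 0.06779012915994544 expected .045? at 50deg:  0.0393323164824519 0.0681255705269855
```

View pics/s11c.png

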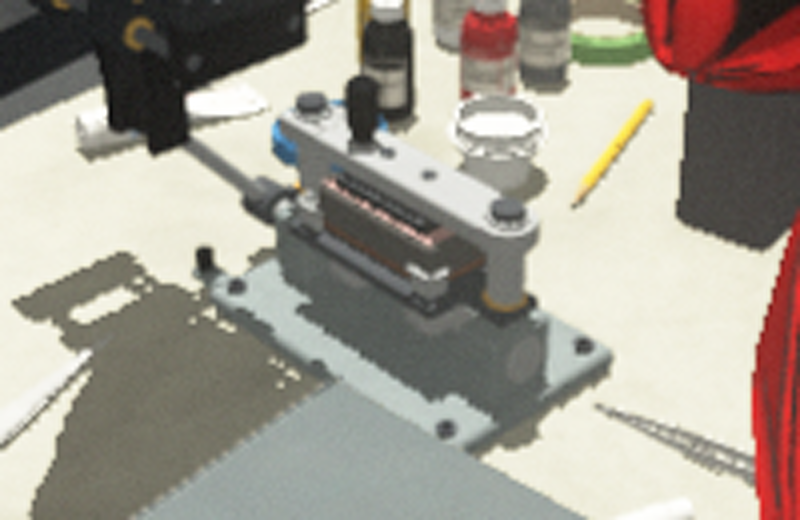

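View pics/w11.png

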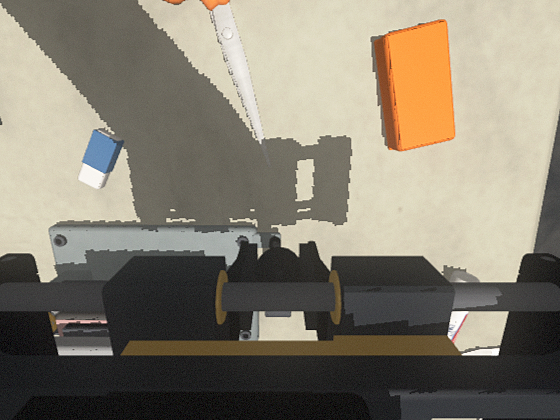

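The lever is following the jaw at about 50° and the bridge is still shut under the stud. Continuing.

>>> step_arm(increments=[-0.45,-0.05,0.5,0,0,0,-0.35,-0.05,0.55,0,0,0,-0.35,0,0.6,0,0,0,-0.35,0,0.55,0,0,0,-0.25,0,0.6,0,0,0,-0.25,0,0.65,0,0,0,-0.2,0,0.65,0,0,0,-0.2,0,0.6,0,0,0,-0.15,0,0.7,0,0,0,-0.1,0,0.65,0,0,0,-0.05,0,0.65,0,0,0,0,0,0.7,0,0,0])

```text
time: 29.22
position: [0.5767, 0.2482, 0.1321]
tool_rot: [0.118, 1.567, -0.13]
ft_force: [-1.7, -5.8, 0.8]
grip_width: 0.274
```

>>> step_arm(increments=[0,0,0,0,0,0,0,0,0,0,0,0])

```text
time: 29.48
position: [0.5769, 0.2482, 0.1321]
tool_rot: [0.119, 1.566, -0.13]
ft_force: [-1.3, -5.5, 1.2]
grip_width: 0.271
```

```bash
python3 - <<'E'
from plan import *
p,R,s=pose(); print(p,R[:,0],s['grip_width'],s['ft_force'],s['time'])
d=p-np.load('p0.npy'); dx=d[:2]@[.9875,-.1573]; print('dx',dx,'dy',d[:2]@[.1573,.9875],'dz',d[2],'exp',.1133,.095)
print('rel hinge x', (p[:2]-np.array([.5764,.2491]))@[.9875,-.1573])
im=save('wrist','w12.png')
im2=save('scene','s12.png')[:,:,::-1]
cv2.imwrite('pics/s12c.png',cv2.resize(im2[150:290,190:390],None,fx=4,fy=4,interpolation=cv2.INTER_CUBIC))
save('top','t12.png')
E
```

```text
[0.5769 0.2482 0.1321] [ 0.0003 -0.0071 -1.    ] 0.2709669166575853 [-1.2573 -5.5471  1.2333] 29.475
dx 0.11508124257691184 dy -0.001306668460689763 dz 0.09590839952439069 exp 0.1133 0.095
rel hinge x 0.0006291222634905185
```

View pics/s12c.png

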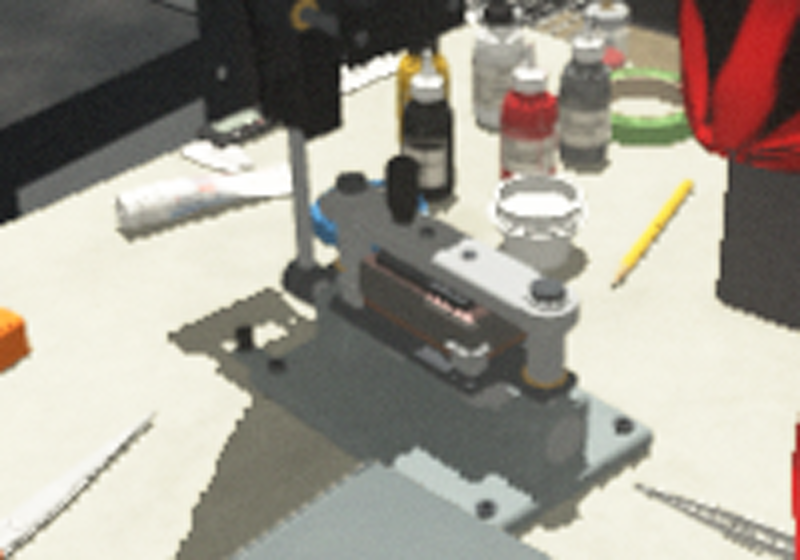

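View pics/w12.png

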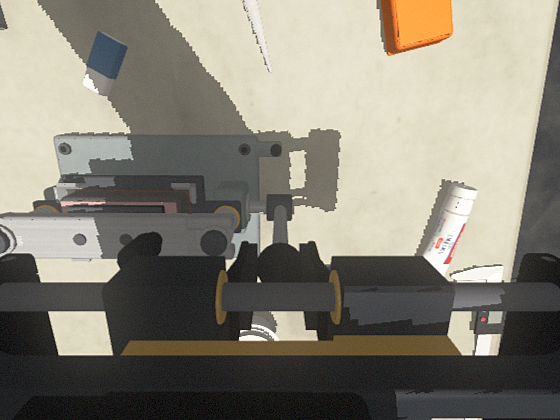

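```bash
python3 - <<'E'
from plan import *
im=cv2.imread('pics/s12.png')
big=cv2.resize(im[170:235,245:300],None,fx=9,fy=9,interpolation=cv2.INTER_CUBIC)
xh=np.array([.9875,-.1573,0]); h=np.array([.5764,.2491,.034])
for a,c in ((80,(0,0,255)),(90,(0,255,0)),(100,(255,0,0))):
    q=h+.115*(-np.cos(np.radians(a))*xh+np.array([0,0,np.sin(np.radians(a))]))
    A,B=[((pix('scene',X)-[245,170]+.5)*9).astype(int) for X in (h,q)]
    cv2.line(big,tuple(map(int,A)),tuple(map(int,B)),c,1); print(a,pix('scene',h),pix('scene',q))
cv2.imwrite('pics/s12d.png',big)
# wrist
im=cv2.imread('pics/w12.png'); big=cv2.resize(im[130:300,200:360],None,fx=3.5,fy=3.5,interpolation=cv2.INTER_CUBIC)
for a,c in ((80,(0,0,255)),(90,(0,255,0)),(100,(255,0,0))):
    q=h+.115*(-np.cos(np.radians(a))*xh+np.array([0,0,np.sin(np.radians(a))]))
    A,B=[((pix('wrist',X)-[200,130]+.5)*3.5).astype(int) for X in (h,q)]
    cv2.line(big,tuple(map(int,A)),tuple(map(int,B)),c,1)
    cv2.circle(big,tuple(map(int,B)),4,c,1)
cv2.imwrite('pics/w12d.png',big)
E
```

```text
80 [267.4091 219.6693] [257.4126 176.6331]
90 [267.4091 219.6693] [264.9119 172.9484]
100 [267.4091 219.6693] [272.3032 170.8494]
```

View pics/s12d.png

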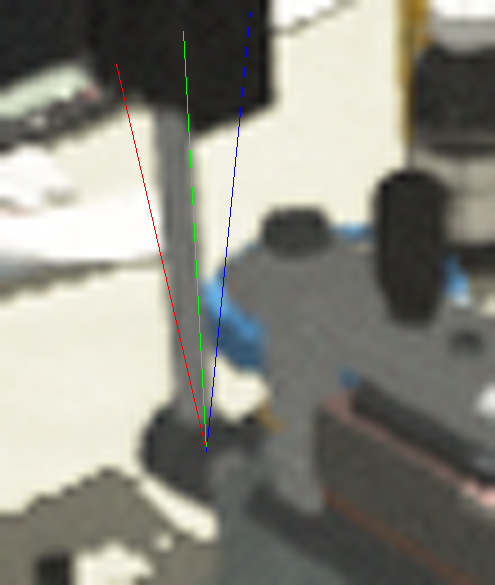

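View pics/w12d.png

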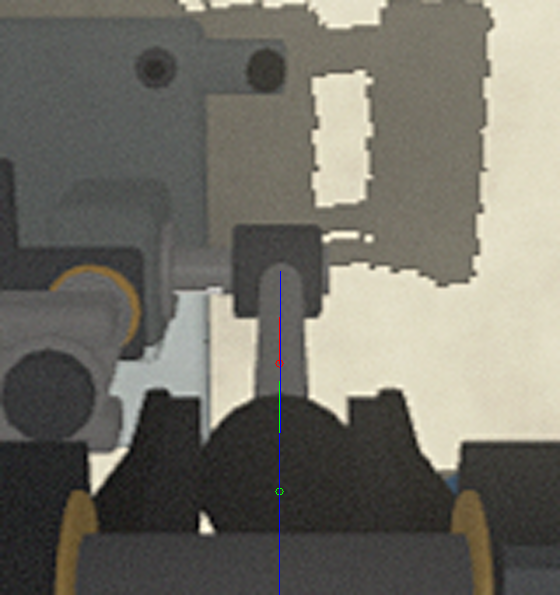

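The lever's direction runs parallel to the 90° line in the scene view, and in the wrist view the ball lies within about 1° of the 90° mark. Last check: bystanders against the first picture, then hand in.

```bash
python3 - <<'E'
from plan import *
a=cv2.imread('pics/top0.png')[20:400,110:510]; b=cv2.imread('pics/t12.png')[20:400,110:510]
cv2.imwrite('pics/cmp.png',np.hstack([a,b]))
s=ctrl.get_state(); print(s['position'],s['ft_force'],s['time'])
E
```

```text
[0.5768 0.2482 0.1321] [-1.1754 -5.3816  1.2411] 29.625
```

View pics/cmp.png

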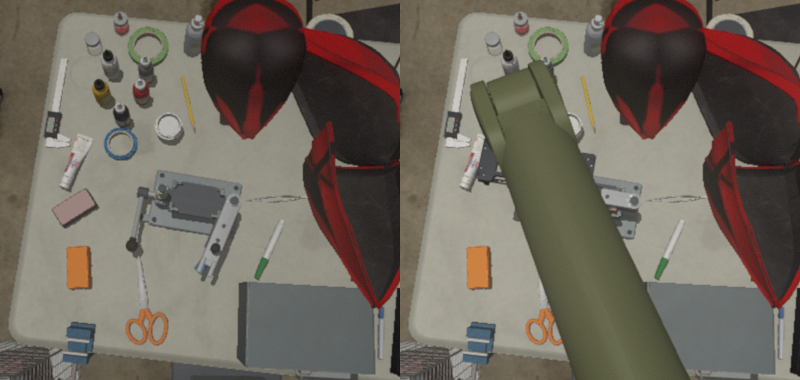

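The bystanders that show in this view are all where they started; the arm hides the blue tape and the eraser, which other views show unmoved. Handing in.

```bash
python3 -c "
from bench import ctrl
print(ctrl.close_job())"
```

```text
the job is handed in; nothing more can be done
None
```

The job is handed in at about 29.6 s. The pink block is in the nest, the bridge is shut, and the gripper is still holding the cam lever upright.

- **Block:** I laid it flat in the nest, pink face up. A wrist picture after release showed it squarely between all four corner stops.
- **Bridge:** I pinched the knob and swung it shut until it stopped moving at about 12 N. The later scene pictures showed it still across the block, its slotted end under the stud head.
- **Lever:** I raised it about 80° along its arc. Its line in the scene picture runs parallel to straight up. The wrist view and the measured tool positions put it between 89° and 91°. The tool read about 5 N of sideways force at the end.
- **Clamping:** I did not measure the squeeze on the block. I take it from the lever being at the cam's highest point.
- **Other things on the table:** Everything visible in the last top view was where it started. The arm hid the blue tape and the eraser there. Wrist and scene pictures taken while raising the lever show neither disturbed.
- **Detection misses:** The network once reported a wrong place for the knob and once for the nest. I ignored both and used my own measurements from the pictures.

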